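# Crack open a sealed battery charging case and hold it ajar

## Task

The battery charging case on the bench has stood shut and its gasket is stuck. Press the thumb catch on the front fully down to unhook the lid, then take the lid by its handle, pull until the seal lets go, and hold the front edge raised about 25 mm so that the case airs, without letting the lid fly wide open or shifting the things standing around it. Finish while still holding the lid ajar by its handle: do not let go.

Things in the scene. Friction and masses are not known exactly. Their poses are not given: they have to be found in the camera images.
- lid_hinge (a point): Middle of the hinge line at the back of the grey steel case; axes: x level from the case's front to its back, y to its left along the hinge line, z up. The case is fixed to the bench: tray 200 mm deep (x), 300 mm wide (y), black gasket on its rim, flat lid 210 by 310 mm, its top 124 mm above the bench when shut, front edge 210 mm in front of the hinge line (-x)
- lid: The lid with its steel bar handle. Origin: centre of the bar, a level round bar of 10 mm diameter, 110 mm long across the case (y), on 10 mm posts at its ends, mid-width, 34 mm above the lid's top (158 mm above the bench), 165 mm in front of the hinge line and 38 mm above it when shut. Axes as lid_hinge when shut; the lid turns about the hinge line, and its tilt is its opening (0.1 rad = front edge up 21 mm)
- catch (a joint): Spring thumb catch, rad; 0 = at rest, hooked over the lid's keeper; 0.45 = fully down on its stop. Takes 2 N at the pad to start and 7 N at the bottom, and springs back. Beyond 0.3 the hook is clear and the lid pops up 2 mm; then the catch rests against the keeper at about 0.26 and cannot hook again unless the lid is pushed down. Pressed less, the lid stays locked
- catch_pad (a point): Top of the black thumb pad of the catch, 38 mm wide (y), 46 mm long (x), mid-front of the case, reaching from 16 to 61 mm ahead of the lid's front edge and rising slightly outwards; this point, where to press from above, is 45 mm ahead of the lid's front edge, 40 mm ahead of the catch's pivot and 97 mm above the bench. It swings down about 17 mm
- spray_center (a point): Blue spray can, 58 mm in diameter, 175 mm tall, standing loose to the left of the case; its centre. Leave alone
- jar_center (a point): Amber glass jar with a dark lid, 72 mm in diameter, 95 mm tall, standing loose to the right of the case; its centre. Leave alone
- pack_center (a point): Black drill battery pack, 112 by 74 by 64 mm, lying loose at the front right of the case; its centre. Leave alone
- screwdriver_grip (a point): Screwdriver lying loose at the front left of the case; middle of its handle. Leave alone
- lid_gasket (a point): Middle of the gasket's front run, on the tray's front rim under the lid's edge, 116 mm above the bench. Once the catch is pressed the squeezed gasket lifts the lid to 0.012 rad open, but its lip still grips the lid's rib: going on takes 13 to 20 N upward at the handle, weight included, with the peak at 0.015 to 0.025 rad; it lets go by 0.05. Beyond 0.07 only the weight, 4 to 6 N, is left. A lid let go drops

How it is judged:
On the way, in this order (a step that is already met when the one before it is completed fails the run):
1. the thumb catch is pressed fully down (value of joint catch above 0.39 rad), for 0.1 s.
2. the lid is broken free of its seal (angle between lid's own z axis and vertical above 0.075 rad and contact force between lid and the fingers above 1 N and distance between the grasp point and lid below 0.065 m), for 0.2 s.
At the end, for the whole second after the job is handed in: The lid is held still by its handle in the gripper, opened 0.08 to 0.185 rad (front edge raised 17 to 39 mm) (angle between lid's own z axis and vertical between 0.08 and 0.185 rad and angular speed of lid below 0.1 rad/s and contact force between lid and the fingers above 1 N and distance between the grasp point and lid below 0.065 m); the arm keeps its last pose, push and grip.
It fails at once if the lid flies wide open (more than 0.3 rad, 63 mm at the front edge) (angle between lid's own z axis and vertical above 0.3 rad).
It fails at once if a bystander is moved more than 30 mm (distance of any of spray_center, jar_center, pack_center, screwdriver_grip from where it was at the start of the episode above 0.03 m).
It also fails if it takes over 45 s, if anything falls off the work surface, if the arm or the gripper's body presses on something with over 40 N, if the wrist force passes 120 N, or if a joint passes its speed limit or range.

## Robot

A 6-joint arm with a two-finger parallel gripper is mounted at the origin on the work surface. World frame = base frame: x ahead of the robot, y to its left, z up, the work surface at z = 0. Lengths are in m, angles in rad, forces in N, time in s.
With the tool pointing down it reaches from about 0.425 to 0.95 m from the base axis. Payload 3.5 kg.
Tool frame: the origin (TCP) lies on the centre line of the jaws, within the pads' length; the fingertips stand 14 mm ahead of it and the grasp point (between the pads) lies 5 mm behind it (ctrl.finger_overhang is the distance from the TCP to the fingertips, in m); z points along the fingers, y is the line along which they close (so a half turn about z gives the same grasp; the last joint's range is limited). The gripper opens to 85 mm and grips with 20 to 120 N. Pads are 22 mm wide; open, the fingers measure 114 mm over their backs; the gripper's body (76 mm by 85 mm) begins 54 mm behind the grasp point. The pads swing forward as they close: fully open they stand 13 mm farther back than shut.
Start: joints at [-1.492, 0.286, 1.577, -0, 1.279, -0.15], TCP at [0.153, -0.657, 0.245] pointing down, gripper open.
Joint ranges: [-2.77, 2.77], [-0.9, 2.22], [0.21, 2.48], [-1.53, 4.67], [0.24, 2.81], [-2.84, 2.84]. Speed limits (rad/s): [2.79, 2.79, 3.14, 3.14, 3.14, 3.14].

## Interface

Orientations are given as a unit quaternion [x, y, z, w].
In Python, from plant import ctrl gives the robot as it stands.
- The arm moves only by the tool send_rows, never from a script. Its argument "moves" is text: rows parted by semicolons, each of 7 numbers parted by spaces: the turn, a rotation vector about the tool's x, y, z in units of 360 degrees (1.0 is 360 degrees), then the shift along the tool's x, y, z in units of 20 cm (1.0 is 20 cm), then the gripper's target within -1 to 1 (fully open at 1, half-way at 0, shut at -1). A call has 1 to 12 rows; each row is the pose to reach, as a shift and turn from the pose commanded when the call began, along the tool's axes at that moment, turning the shorter way round; what a row does not reach only later rows make up. A row lasts 1/8 s, in which the tool goes at most 62.5 mm and 10.7 degrees, less where a joint would pass 70% of its speed; a pose out of reach is approached as far as the arm can. A call with a number of a shift or a turn outside -1 to 1 is refused whole. A call with a gripper value outside its range is refused whole. The fingers move at their own pace and stop on an object; "newtons" is the grip in N (left out, the last holds). Time passes only in rows, so rows that repeat a pose let the fingers close. It gives the time, the measured TCP pose, the force, the opening and the grip force at its end, in the units of the state.
- ctrl.get_state(): the state, without advancing time (a new reading comes with each control period).
- ctrl.read_camera(name): name is "scene" or "top"; returns a dict with "image" (420x560x3 uint8, red, green, blue), "fovy" (degrees; the focal length in pixels is half the picture's height over the tangent of half this angle, whatever the lens; pixels are square), "cx", "cy" (the principal point, pixels), "distortion" ([k1, k2, p1, p2, k3] as OpenCV has them; the pictures are not rectified), "extrinsics" (4x4, takes a point from camera to world coordinates). Camera axes: x right, y up, looking along -z (the intrinsics and any distortion apply to the point x, -y, -z); pixel columns grow to the right and rows downward; lengths in m; the calibration is good to about 2 mm. A picture is of the moment at which its call begins. There is no depth.
- ctrl.sign_off(): hands the job in; it is judged then, once.
The state is a dict: "time": time; "qpos": joint angles; "dq": joint speeds; "joint_efforts": joint torques, N m; "eef_pos": TCP position; "tcp_rot": TCP orientation; "contact_force": force on the tool from outside, world axes, zero at the start; "wrist_torque": the same for the moment, N m; "opening": opening from 0.0 (shut) to 1.0 (fully open); "finger_force": force on a finger pad.
Only numpy, scipy, OpenCV 4.12 (cv2) and the standard library are available. Lean on these libraries where they do the work, as an engineer would, in place of code of your own. Each camera call takes 0.05 s, during which the arm holds its last target. There are 200 camera calls.

## Working session

There is one attempt and no reset: what is moved stays moved. The work goes in short steps, Python scripts to look and compute and a tool call to move; the robot and the scene stay as the last step left them, time stands still between calls to the robot, and variables do not carry over. Pictures are saved under pics/ and viewed, at most 10 in all, crops included, and the job is handed in when it is done.

Besides the shell and the picture viewer there is one more tool, called after "Call:" as name(argument=value, ...) on one line, values as JSON. send_rows: Moves the arm, as the interface text tells. Its arguments: {"type":"object","properties":{"moves":{"type":"string"},"newtons":{"type":"number"}},"required":["moves"]}

```bash
mkdir -p pics; python3 - <<'E'
from plant import ctrl
import cv2,numpy as np
s=ctrl.get_state();print({k:np.round(v,3).tolist() for k,v in s.items()},ctrl.finger_overhang)
for n in("scene","top"):
    d=ctrl.read_camera(n);cv2.imwrite(f"pics/{n}0.png",d["image"][:,:,::-1]);print(n,d["fovy"],d["cx"],d["cy"],d["distortion"],np.round(d["extrinsics"],3).tolist())
E
```

```text
{'time': 0.0, 'qpos': [-1.492, 0.287, 1.578, -0.0, 1.279, -0.15], 'dq': [0.001, 0.0, 0.001, -0.002, -0.001, -0.001], 'joint_efforts': [-0.0, -40.598, -29.263, -0.0, 0.006, 0.0], 'eef_pos': [0.153, -0.657, 0.244], 'tcp_rot': [0.993, 0.114, 0.0, -0.001], 'contact_force': [-0.036, 0.373, -0.784], 'wrist_torque': [-0.023, -0.002, -0.015], 'finger_force': 0.0, 'opening': 0.997} 0.014
scene 52.303424445048954 279.2659490769841 211.21313316684214 [0.03727492 0.         0.         0.         0.        ] [[-0.728, -0.594, 0.344, 0.961], [0.686, -0.63, 0.363, 0.427], [0.001, 0.5, 0.866, 1.035], [0.0, 0.0, 0.0, 1.0]]
top 46.99096873979368 280.1724328323446 203.0239169527262 [-0.17641727  0.          0.          0.          0.        ] [[0.006, 0.983, -0.183, 0.377], [-1.0, 0.01, 0.018, 0.037], [0.02, 0.183, 0.983, 1.207], [0.0, 0.0, 0.0, 1.0]]
```

View pics/scene0.png

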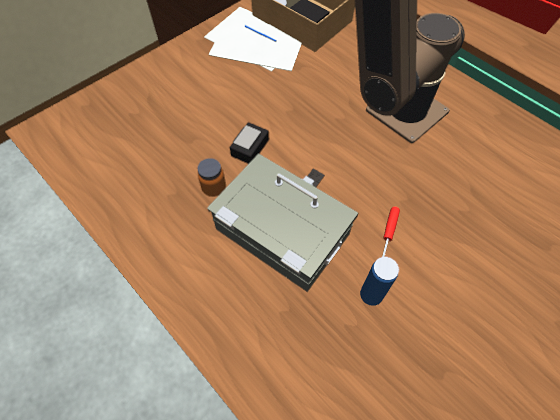

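View pics/top0.png

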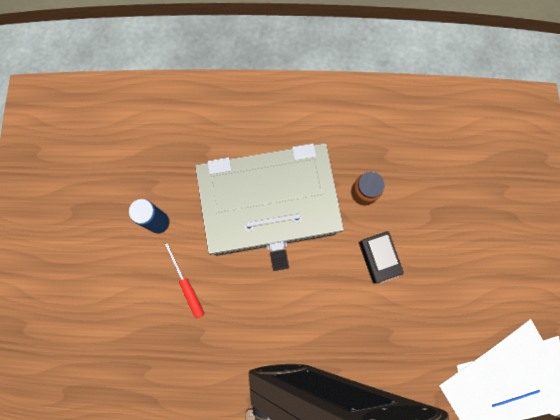

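The top view shows the lid with corners near (197,166), (326,145), (342,230) and (210,252). The handle runs from (249,227) to (297,218), and the black pad is near (280,260). The jar and pack are on the right; the can and screwdriver are on the left.

```bash
cat > h.py <<'E'
import cv2,numpy as np
from plant import ctrl
def ray(d,px):
    H=d["image"].shape[0];f=H/2/np.tan(np.radians(d["fovy"]/2))
    K=np.array([[f,0,d["cx"]],[0,f,d["cy"]],[0,0,1]])
    u=cv2.undistortPoints(np.float64(px).reshape(-1,1,2),K,np.float64(d["distortion"])).reshape(-1,2)
    E=np.array(d["extrinsics"]);return E[:3,3],np.c_[u[:,0],-u[:,1],-np.ones(len(u))]@E[:3,:3].T
def plane(d,px,z):
    o,r=ray(d,px);return (o+r*((z-o[2])/r[:,2])[:,None])[:,:2]
E
python3 - <<'E'
from h import *
for n,seed,hp,pad in(("top",(230,185),[(249,227),(297,218)],(280,262)),("scene",(270,225),[(279,181),(315,203)],(317,176))):
    d=ctrl.read_camera(n);im=cv2.cvtColor(d["image"],cv2.COLOR_RGB2BGR)
    hs=cv2.cvtColor(im,cv2.COLOR_BGR2HSV)
    m=cv2.inRange(hs,(22,15,110),(50,90,255))
    m=cv2.morphologyEx(m,cv2.MORPH_CLOSE,np.ones((9,9)))
    m=cv2.morphologyEx(m,cv2.MORPH_OPEN,np.ones((9,9)))
    k,l,st,c=cv2.connectedComponentsWithStats(m);lab=l[seed[1],seed[0]];m=np.uint8(l==lab)
    C=max(cv2.findContours(m,0,cv2.CHAIN_APPROX_NONE)[0],key=cv2.contourArea).reshape(-1,2)
    P=plane(d,C,.124).astype(np.float32)*1000
    R=cv2.minAreaRect(P);print(n,seed,im[seed[1],seed[0]],st[lab],R,cv2.boxPoints(R).round(1).tolist())
    print("handle",plane(d,hp,.158).round(4).tolist(),"pad",plane(d,[pad],.097).round(4))
E
python3 - <<'E'
import cv2
a=cv2.imread('pics/top0.png')[130:290,180:420];b=cv2.imread('pics/scene0.png')[120:280,180:420]
cv2.imwrite('pics/c.png',cv2.resize(cv2.vconcat([a,b]),None,fx=1.85,fy=1.85,interpolation=2)) if 0 else cv2.imwrite('pics/c.png',cv2.resize(a,(800,533),interpolation=2))
E
```

```text
top (230, 185) [187 203 201] [  197   145   145   109 11513] ((591.0458984375, 44.58653259277344), (210.44369506835938, 308.5366516113281), 10.515396118164062) [[459.3999938964844, 177.10000610351562], [515.7000122070312, -126.30000305175781], [722.7000122070312, -87.9000015258789], [666.2999877929688, 215.5]]
handle [[0.5184, 0.0859], [0.5393, -0.0193]] pad [[0.4463 0.0164]]
scene (270, 225) [169 187 181] [ 214  157  140  123 9037] ((598.7844848632812, 51.145484924316406), (225.4622344970703, 315.1632080078125), 10.480269432067871) [[459.29998779296875, 185.60000610351562], [516.5999755859375, -124.30000305175781], [738.2999877929688, -83.30000305175781], [681.0, 226.60000610351562]]
handle [[0.5543, -0.0045], [0.535, 0.1008]] pad [[0.4415 0.0232]]
```

View pics/c.png

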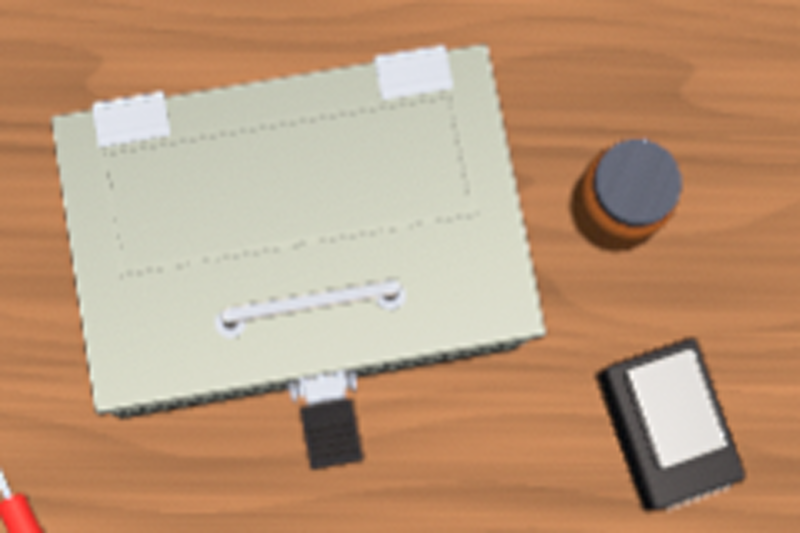

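The lid rectangle fits 210×308 mm at a yaw of 10.5°, so the measurement agrees with the given size. That puts the handle at about (0.531, 0.034) and the pad at about (0.444, 0.017). I'll approach with the jaw line along the case's x.

Call:
send_rows(moves="0 0 -0.17 1 -0.75 0 -1;0 0 -0.17 1 -0.75 0 -1;0 0 -0.17 1 -0.75 0 -1;0 0 -0.17 1 -0.75 0 -1;0 0 -0.17 1 -0.75 0 -1;0 0 -0.17 1 -0.75 0 -1;0 0 -0.17 1 -0.75 0 -1", newtons=60)

```text
time: 1.08
eef_pos: [0.314, -0.4656, 0.2452]
tcp_rot: [0.797, 0.604, 0.0, -0.0]
contact_force: [0.1, 0.4, -0.4]
opening: 0.0
finger_force: 0.0
```

```bash
cat >> h.py <<'E'
from scipy.spatial.transform import Rotation as R
def go(p,yaw=100.5):
    s=ctrl.get_state();T=R.from_quat(s["tcp_rot"]);G=R.from_euler('z',yaw,degrees=True)*R.from_quat([1,0,0,0])
    print("t",s["time"],"pos",np.round(s["eef_pos"],4),"F",np.round(s["contact_force"],1),"op",s["opening"],s["finger_force"])
    print("turn",((T.inv()*G).as_rotvec()/2/np.pi).round(4),"shift",(T.inv().apply(np.array(p)-s["eef_pos"])/.2).round(3))
E
python3 -c "
from h import *
go([.443,-.25,.2]);go([.4435,.0172,.16])"
```

```text
t 1.075 pos [ 0.314  -0.4656  0.2452] F [ 0.1  0.4 -0.4] op 0.00041611163145264537 0.0
turn [-0.     -0.     -0.0729] shift [1.213 0.328 0.226]
t 1.075 pos [ 0.314  -0.4656  0.2452] F [ 0.1  0.4 -0.4] op 0.00041611163145264537 0.0
turn [-0.     -0.     -0.0729] shift [ 2.499 -0.032  0.427]
```

Call:
send_rows(moves="0 0 -0.073 1 0.5 0.1 -1;0 0 -0.073 1 0.5 0.1 -1;0 0 -0.073 1 0.5 0.1 -1;0 0 -0.073 1 0.5 0.1 -1;0 0 -0.073 1 0.5 0.1 -1")

```text
time: 1.7
eef_pos: [0.4652, -0.2986, 0.2248]
tcp_rot: [0.638, 0.77, 0.0, -0.001]
contact_force: [0.1, -0.5, 0.2]
opening: -0.002
finger_force: 0.0
```

```bash
python3 -c "
from h import *
go([.4435,.0172,.16])"
```

```text
t 1.7 pos [ 0.4652 -0.2986  0.2248] F [ 0.1 -0.5  0.2] op -0.001524256208212461 0.0
turn [-0.0001 -0.0002  0.0005] shift [1.572 0.186 0.325]
```

Call:
send_rows(moves="0 0 0 1 0.12 0 -1;0 0 0 1 0.12 0 -1;0 0 0 1 0.12 0 -1;0 0 0 1 0.12 0 -1;0 0 0 1 0.12 0 -1")

```text
time: 2.33
eef_pos: [0.451, -0.0999, 0.2256]
tcp_rot: [0.639, 0.769, -0.0, 0.001]
contact_force: [-0.5, 0.1, 0.8]
opening: -0.001
finger_force: 0.0
```

Call:
send_rows(moves="0 0 0 0.572 0.066 0.32 -1;0 0 0 0.572 0.066 0.32 -1;0 0 0 0.572 0.066 0.32 -1;0 0 0 0.572 0.066 0.32 -1;0 0 0 0.572 0.066 0.32 -1")

```text
time: 2.95
eef_pos: [0.4444, 0.0136, 0.1626]
tcp_rot: [0.64, 0.769, 0.0, 0.001]
contact_force: [-0.1, -0.7, -0.5]
opening: -0.001
finger_force: 0.0
```

```bash
python3 -c "
from h import *
go([.4435,.0172,.112])
for n in('top','scene'):
    d=ctrl.read_camera(n);cv2.imwrite(f'pics/{n}1.png',d['image'][:,:,::-1])
a=cv2.imread('pics/top1.png')[170:290,200:360];b=cv2.imread('pics/scene1.png')[110:230,240:400]
cv2.imwrite('pics/c1.png',cv2.resize(cv2.hconcat([a,b]),(800,300),interpolation=2))"
```

```text
t 2.95 pos [0.4444 0.0136 0.1626] F [-0.1 -0.7 -0.5] op -0.001140001147607595 0.0
turn [ 0.0004  0.0002 -0.0002] shift [ 0.019 -0.002  0.253]
```

View pics/c1.png

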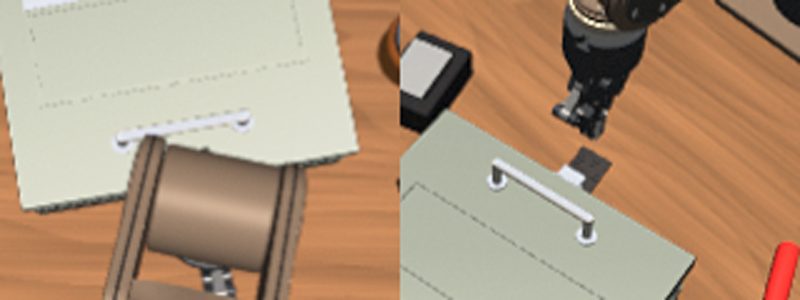

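The fingertips are directly above the pad, at about (595,130) in the right crop, with the pad at (590,165). Pressing now.

Call:
send_rows(moves="0 0 0 0.018 0 0.12 -1;0 0 0 0.018 0 0.24 -1;0 0 0 0.018 0 0.27 -1;0 0 0 0.018 0 0.3 -1;0 0 0 0.018 0 0.32 -1;0 0 0 0.018 0 0.34 -1;0 0 0 0.018 0 0.34 -1")

```text
time: 3.92
eef_pos: [0.4436, 0.0185, 0.0946]
tcp_rot: [0.639, 0.769, 0.0, 0.001]
contact_force: [-1.8, -1.5, 5.6]
opening: -0.001
finger_force: 3.3
```

Call:
send_rows(moves="0 0 0 0 0 0.01 -1;0 0 0 0 0 0.02 -1;0 0 0 0 0 0.02 -1")

```text
time: 4.3
eef_pos: [0.4442, 0.0185, 0.0929]
tcp_rot: [0.639, 0.77, 0.0, 0.001]
contact_force: [-7.0, -0.7, 18.5]
opening: -0.002
finger_force: 9.9
```

The force jumped to 18 N, above the catch's 7 N at the bottom, so it is on its stop. Lifting off and opening.

Call:
send_rows(moves="0 0 0 0 0 0 -1;0 0 0 0 0 -0.25 -1;0 0 0 0 0 -0.5 0.2;0 0 0 0 0 -0.58 0.2;0 0 0 0.08 0.45 -0.58 0.2;0 0 0 0.08 0.45 -0.58 0.2;0 0 0 0.08 0.45 -0.58 0.2;0 0 0 0.08 0.45 -0.58 0.2")

```text
time: 5.3
eef_pos: [0.5268, 0.0512, 0.2041]
tcp_rot: [0.639, 0.769, -0.001, -0.001]
contact_force: [-0.0, 1.2, -0.3]
opening: 0.599
finger_force: 0.0
```

```bash
python3 -c "
from h import *
go([.531,.0336,.155])
for n in('top','scene'):
    d=ctrl.read_camera(n);cv2.imwrite(f'pics/{n}2.png',d['image'][:,:,::-1])
a=cv2.imread('pics/top2.png')[170:290,200:360];b=cv2.imread('pics/scene2.png')[110:230,240:400]
cv2.imwrite('pics/c2.png',cv2.resize(cv2.hconcat([a,b]),(800,300),interpolation=2))"
```

```text
t 5.3 pos [0.5268 0.0512 0.2041] F [-0.   1.2 -0.3] op 0.5988558354953731 0.0
turn [-0.0004 -0.0001  0.0003] shift [-0.091  0.005  0.245]
```

View pics/c2.png

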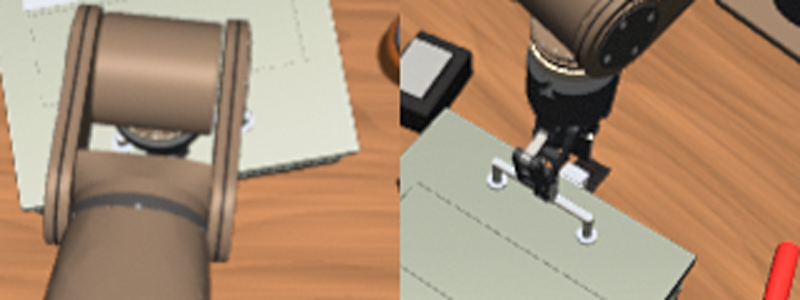

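The open jaws straddle the bar in the right crop, at about (540,170). Going down and closing.

Call:
send_rows(moves="0 0 0 -0.09 0.003 0 0.2;0 0 0 -0.09 0.003 0.1 0.2;0 0 0 -0.09 0.003 0.2 0.2;0 0 0 -0.09 0.003 0.245 0.2;0 0 0 -0.09 0.003 0.245 0.2;0 0 0 -0.09 0.003 0.245 -1;0 0 0 -0.09 0.003 0.245 -1;0 0 0 -0.09 0.003 0.245 -1;0 0 0 -0.09 0.003 0.245 -1;0 0 0 -0.09 0.003 0.245 -1", newtons=100)

```text
time: 6.65
eef_pos: [0.5358, 0.0342, 0.1579]
tcp_rot: [0.639, 0.769, 0.005, 0.005]
contact_force: [10.0, 1.8, -4.8]
opening: 0.076
finger_force: 97.5
```

The bar is gripped (opening 0.076, 97 N). Raising slowly along the hinge arc and taking out the sideways bias.

Call:
send_rows(moves="0 0 0 0 0.02 0 -1;0 0 0 0 0.025 -0.015 -1;0 0 0 0 0.03 -0.03 -1;0 0 0 0 0.035 -0.045 -1;0 0 0 0 0.04 -0.06 -1;0 0 0 0 0.042 -0.075 -1;0 0 0 0 0.045 -0.09 -1;0 0 0 0 0.05 -0.105 -1;0 0 0 0 0.05 -0.105 -1;0 0 0 0 0.05 -0.105 -1")

```text
time: 7.9
eef_pos: [0.5417, 0.0353, 0.1774]
tcp_rot: [0.639, 0.769, -0.0, 0.0]
contact_force: [2.5, -4.5, -8.0]
opening: 0.074
finger_force: 98.5
```

```bash
python3 -c "
from h import *
go([.538,.0346,.178])
for n in('top','scene'):
    d=ctrl.read_camera(n);cv2.imwrite(f'pics/{n}3.png',d['image'][:,:,::-1])
b=cv2.imread('pics/scene3.png')[110:300,190:390]
cv2.imwrite('pics/c3.png',cv2.resize(b,(630,598),interpolation=2))"
```

```text
t 7.9 pos [0.5417 0.0353 0.1774] F [ 2.5 -4.5 -8. ] op 0.07435459268709806 98.47025513648987
turn [0.     0.0001 0.0003] shift [-0.    -0.019 -0.003]
```

View pics/c3.png

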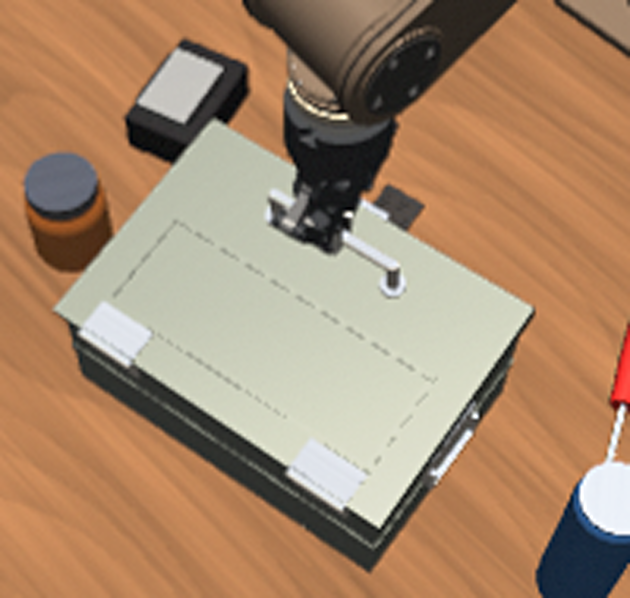

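The fingers still hold the bar and the bystanders haven't moved. The load is 8 N, roughly the weight alone. The front-left corner is at about (535,312) in the crop. I'll check the tilt from how far that corner moved.

```bash
python3 - <<'E'
from h import *
d=ctrl.read_camera("scene");E=np.array(d["extrinsics"]);f=210/np.tan(np.radians(d["fovy"]/2));K=np.array([[f,0,d["cx"]],[0,f,d["cy"]],[0,0,1]])
F=np.diag([1,-1,-1.]);Rc=F@E[:3,:3].T;t=-Rc@E[:3,3]
a=np.array([.9832,.1825,0]);b=np.array([-.1825,.9832,0]);h=np.array([.6945,.0638,.12])
for q in(0,.05,.08,.13,.18):
    w=h+b*.155+a*(-.21*np.cos(q)+.004*np.sin(q))+np.array([0,0,.21*np.sin(q)+.004*np.cos(q)])
    print(q,cv2.projectPoints(w.reshape(1,3),cv2.Rodrigues(Rc)[0],t,K,np.float64(d["distortion"]))[0].ravel().round(1))
for n in("scene0","scene3"):
    m=cv2.inRange(cv2.cvtColor(cv2.imread(f"pics/{n}.png"),cv2.COLOR_BGR2HSV),(22,15,110),(50,90,255))
    m=cv2.morphologyEx(m,cv2.MORPH_OPEN,np.ones((3,3)))
    l=cv2.connectedComponents(m)[1];ys,xs=np.where(l==l[225,270]);i=xs>=xs.max()-1;print(n,xs.max(),ys[i].mean())
s=ctrl.get_state();print(s["time"],s["eef_pos"],s["contact_force"],s["finger_force"])
E
```

```text
0 [357.9 211.7]
0.05 [358.5 209.7]
0.08 [358.8 208.5]
0.13 [359.2 206.7]
0.18 [359.5 205. ]
scene0 356 213.5
scene3 358 208.28571428571428
8.05 [0.54172052 0.03533617 0.17741409] [ 2.1951098  -4.43077773 -9.56606516] 98.47062349319458
```

The corner moved by 5.2 px, and 5.0 px is expected at 0.13 rad. That is mid-window, so I'm handing in.

```bash
python3 -c "
from plant import ctrl
print(ctrl.sign_off())"
```

```text
the job is handed in; nothing more can be done
None
```

I pressed the catch to its stop, broke the lid free of its seal, and handed the job in with the gripper still holding the lid by its handle, open about 0.13 rad (front edge up about 27 mm); no verdict came back.

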